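# Set a neck blank in the ratchet glue press

## Task

Raise the glue press's head click by click by its wooden handle to its topmost notch and let the pawl hold it there, without hauling hard against the top stop. Slide the neck blank flat along the press bed, heel first, between the fences under the raised foot until its heel is fully home against the end stop, without ramming it, and let go. Then press the pawl's release lever fully down, gently, until the head has sunk and its foot rests on the blank, and let the lever spring back; leave everything else on the bench alone.

Things in the scene. Friction and masses are not known exactly. Their poses are not given: they have to be found in the camera images.
- press: fixed ratchet glue press; x from its open front to the mast at the back, y towards the release lever, z up; origin on the bench below the middle of the base. Base plate x -110..+100 mm, y +-70 mm, 10 mm thick: its top is the bed. At the back the mast (x 45..82, y +-30 mm, top 140 mm over the bench), in which the head's toothed rail slides straight up and down
- stop (a point): middle of the face of the steel end stop (press x +35 mm, 25 mm over the bench; face 40 mm wide, 10 to 40 mm over the bench). Two fences lead to it along the bed (press x -70..+35 mm, 15 mm high, 41 mm apart inside, 8 mm thick), flaring at the front to about 55 mm apart at x -102. Over 40 N between blank and press counts as ramming
- head: sliding head, 0.65 kg (varies by a fifth): rail, arm, foot, handle in one, axes as the press's. Origin unlike any visible point: use the points. Its arm and foot fill press x -50..+45, y +-18 mm, from the foot's underside up 62 mm. Pawl out, it sinks by its weight, damped, at 4 to 6 cm/s. Raising takes 10 to 25 N, most as a tooth passes
- foot (a point): middle of the underside of the head's cork-soled foot, 45 x 36 mm (press x -50..-5 mm). Five notches 10 mm apart hold it 39, 49, 59, 69 or 79 mm over the bench; it starts in one of the lowest three. A notch clicks in about 1 mm above its resting height, and the head settles back into it. At 82 mm the head meets a rubber top stop (about 5 N per mm); past 86 mm is hauling
- handle (a point): centre of the head's wooden handle bar, 70 mm long along the press's x, 20 mm thick along y, 22 mm tall, atop the rail at press x 58, y 0, always 155 mm over the foot's underside. At least 40 mm are free between the bar and the mast below it; only the bracket of the top stop (press x 20..40 mm, 166 mm over the bench) comes nearer to the bar's front end
- lever: steel sprung pawl and release lever in one; origin on its pivot, 33 mm over the bench at press x 58, y 26 mm; axes as the press's at rest
- lever_tip (a point): middle of the top of the 26 x 24 mm pad at the lever's outer end, press x 58, y 110 mm, 42 mm over the bench at rest, 84 mm out from the pivot. Pressed down it takes the pawl out: about 1 N at first, 3 to 5 N lower down; the pawl is out only in the last 2.5 mm of the 15 mm travel, which ends on a rigid stop. Over 30 N is too much. It bobs as the head clicks up
- blank: the maple neck blank, 0.17 kg (varies), a glued-up stepped block of wood: shaft 180 x 36 x 30 mm with a heel standing up at one end (the last 30 mm, 60 mm tall in all, 36 mm wide). x along the shaft towards the heel, z up, origin under the middle of its length
- blank_grip (a point): in the shaft's middle height (15 mm over its underside), 60 mm from the blank's middle away from the heel, 30 mm from the plain end: a place to grip it across its 36 mm width that stays clear of the press's head. When the blank is home it is at press x = -115 mm
- blank_heel (a point): centre of the foot of the heel's outer end face (15 mm over the underside), the face that goes against the end stop.
- bar: bystander: straight wooden bar without a heel, 240 x 24 x 24 mm, origin under its middle
- cork_block: bystander: cork sanding block, 90 x 50 x 35 mm, origin under its middle
- mallet: bystander: hammer lying flat, origin under its middle
- driver: bystander: screwdriver lying flat, origin under its middle
- glue: bystander: standing glue bottle, 56 mm across, 150 mm tall, origin under its middle
- plane: bystander: small hand plane, 150 x 48 mm, 50 mm tall, origin under its middle
- cup: bystander: cup, 72 mm across, 80 mm tall, origin under its middle
Not all that is in view belongs to the job. What is shaped like the blank but blue is not meant.

How it is judged:
By the outcome, as a careful person would: the job done as asked, in the order asked, and still so for the second after the job is handed in, with the robot touching nothing.
It also fails if it takes over 72 s, if anything falls off the work surface, if the arm or the gripper's body presses on something with over 40 N, if the wrist force passes 120 N, or if a joint passes its speed limit or range.

## Robot

A 6-joint arm with a two-finger parallel gripper is mounted at the origin on the work surface. World frame = base frame: x ahead of the robot, y to its left, z up, the work surface at z = 0. Lengths are in mm, angles in rad, forces in N, time in s.
With the tool pointing down it reaches from about 350 to 975 mm from the base axis. Payload 7.1 kg.
Tool frame: the origin (TCP) lies at the very end of the fingers, on their centre line; the grasp point (between the pads) lies 19 mm behind it (ctrl.pinch_z is the z of the grasp point in the tool frame, in mm); z points along the fingers, y is the direction in which the jaws open and shut (so a half turn about z gives the same grasp; the last joint's range is limited). The gripper opens to 88 mm and grips with 3 to 60 N. Pads are 20 mm wide; open, the fingers measure 115 mm over their backs; the gripper's body (75 mm by 178 mm) begins 61 mm behind the grasp point.
Start: joints at [1.131, 0.423, 1.63, -0, 1.089, -0.019], TCP at [255.274, 570.473, 222.675] pointing down, gripper open.
Joint ranges: [-3, 3], [-0.9, 2.11], [0.09, 2.58], [-1.31, 4.45], [0.11, 2.69], [-2.54, 2.54]. Speed limits (rad/s): [2.39, 2.39, 3.01, 3.14, 3.14, 3.14].

## Interface

Orientations are given as a rotation vector (axis times angle).
In Python, from workcell import get_obs, optics, ctrl gives the robot as it stands.
- The arm moves only by the shell command python3 -m jog 'ROWS'. ROWS is a JSON object of lists of equal length, an entry for each row: "delta_rot": the turn, a rotation vector about the tool's x, y, z in rad, a list of three; "translation": the shift along the tool's x, y, z in mm, a list of three; "hand": the opening, from -1 (shut) to 1 (fully open). In form: {"delta_rot": [[rx, ry, rz], ...], "translation": [[x, y, z], ...], "hand": [hand, ...]}. A call has 1 to 5 rows; each row is the pose to reach, as a shift and turn from the pose commanded when the call began, along the tool's axes at that moment; what a row does not reach only later rows make up. A row lasts 1/10 s, in which the tool goes at most 50 mm and 8.59 degrees, less where a joint would pass 70% of its speed; a pose out of reach is approached as far as the arm can. A call with a gripper value outside its range is refused whole. The fingers move at their own pace and stop on an object; the grip force is fixed at half the most. Time passes only in rows, so rows that repeat a pose let the fingers close. It gives the time, the measured TCP pose, the force and the opening at its end, in the units of the state.
- get_obs(): the state, without advancing time (a new reading comes with each control period).
- optics.get_image(name): name is "scene" or "top"; returns the picture (420x560x3 uint8, red, green, blue); there is no depth.
- optics.calibration(name): a dict with "intrinsics" (3x3 intrinsics, pixels), "k1" (the pictures are not rectified: a ray, as slopes to the right and down, at radius r is drawn at 1 + k1 r^2 times it, then the intrinsics apply), "cam_to_world" (4x4, takes a point from camera to world coordinates). Camera axes: x right, y up, looking along -z (the intrinsics and any distortion apply to the point x, -y, -z); pixel columns grow to the right and rows downward; lengths in mm; the calibration is good to about 2 mm. A picture is of the moment at which its call begins. calibration takes no time and is no camera call.
- ctrl.close_job(): hands the job in, once; it reports no verdict.
The state is a dict: "t": time; "qpos": joint angles; "qvel": joint speeds; "joint_torque": joint torques, N m; "ee_pos": TCP position; "orientation": TCP orientation; "ft_force": force on the tool from outside, world axes, zero at the start; "moment": the same for the moment, N m; "width": finger opening in mm.
Only numpy, scipy, OpenCV 4.12 (cv2) and the standard library are available. Lean on these libraries where they do the work, as an engineer would, in place of code of your own. Each camera call takes 0.05 s, during which the arm holds its last target. There are 200 camera calls.

## Working session

There is one attempt and no reset: what is moved stays moved. The work goes in short steps, Python scripts to look and compute and a shell command to move; the robot and the scene stay as the last step left them, time stands still between calls to the robot, and variables do not carry over. Pictures are saved under pics/ and viewed, about 8 in all and at most 12, crops included, and the job is handed in when it is done.

```bash
ls; mkdir -p pics
python3 - <<'E'
from workcell import get_obs, optics, ctrl
import cv2, numpy as np
np.set_printoptions(suppress=True,precision=4)
for n in("scene","top"):
    im=optics.get_image(n); cv2.imwrite(f"pics/{n}0.png",cv2.resize(im[:,:,::-1],(800,600),interpolation=cv2.INTER_CUBIC)); np.save(f"pics/{n}0.npy",im)
    print(n,optics.calibration(n))
print(get_obs(),ctrl.pinch_z)
E
```

```text
pics
scene {'intrinsics': array([[411.9367,   0.    , 286.5688],
       [  0.    , 411.9367, 213.1038],
       [  0.    ,   0.    ,   1.    ]]), 'k1': -0.06276219213097438, 'cam_to_world': array([[  -0.2629,   -0.73  ,    0.6308, 1210.5877],
       [   0.9647,   -0.1904,    0.1818,  157.7569],
       [  -0.0126,    0.6564,    0.7543,  952.0859],
       [   0.    ,    0.    ,    0.    ,    1.    ]])}
top {'intrinsics': array([[445.6608,   0.    , 281.9202],
       [  0.    , 445.6608, 214.0693],
       [  0.    ,   0.    ,   1.    ]]), 'k1': -0.03182286976019999, 'cam_to_world': array([[  -0.0286,    0.995 ,   -0.0959,  429.7165],
       [  -0.9995,   -0.0296,   -0.0095,  -22.8899],
       [  -0.0123,    0.0956,    0.9953, 1465.0558],
       [   0.    ,    0.    ,    0.    ,    1.    ]])}
{'t': 0.1, 'qpos': array([ 1.131 ,  0.4238,  1.6306,  0.    ,  1.0886, -0.019 ]), 'qvel': array([-0.0001, -0.0014, -0.0031, -0.0024,  0.0007,  0.0014]), 'joint_torque': array([ -0.0001, -54.5616, -27.4326,   0.0646,   0.0187,  -0.    ]), 'ee_pos': array([255.0501, 570.0506, 221.9899]), 'orientation': array([-0.656 , -3.072 ,  0.0021]), 'ft_force': array([ 0.0903, -0.6269, -0.2784]), 'moment': array([-0.0098,  0.0001, -0.0133]), 'width': 87.72954666723254} -18.700000000000003
```

View pics/scene0.png

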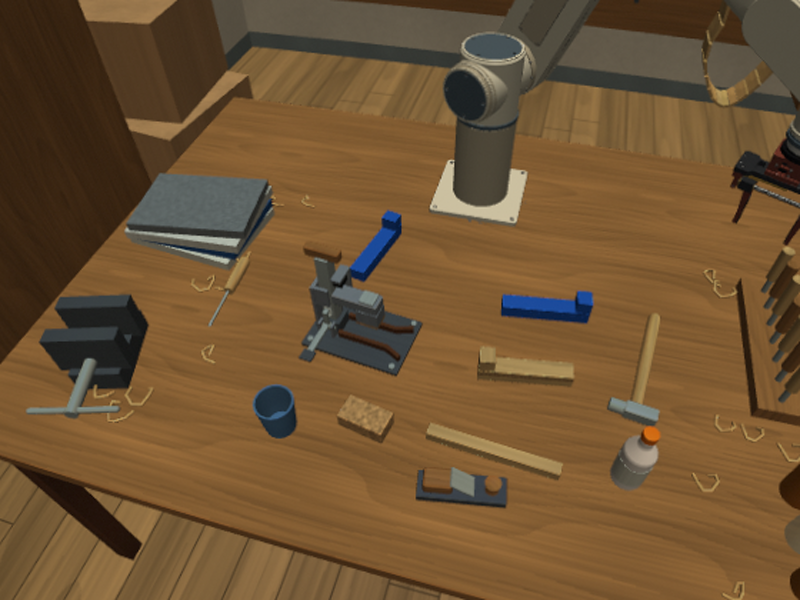

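View pics/top0.png

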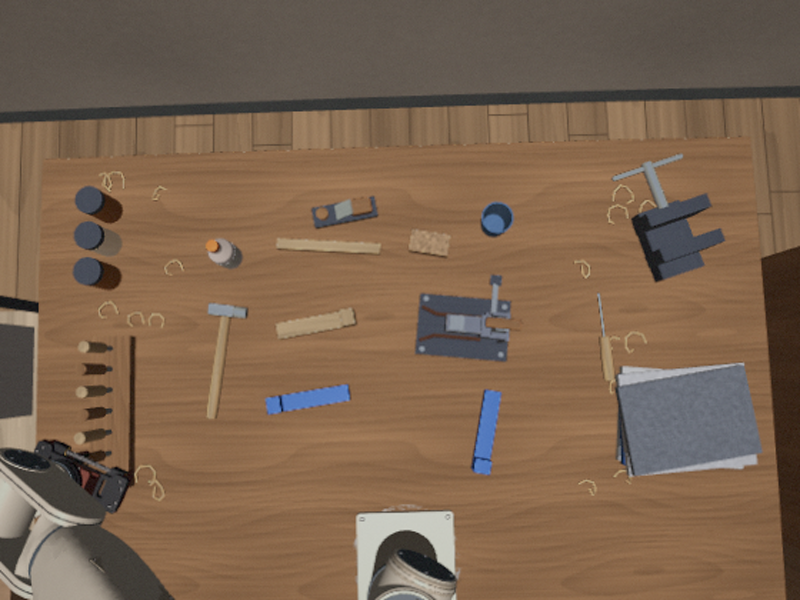

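```bash
cat > h.py <<'E'
import numpy as np, cv2
from workcell import get_obs, optics, ctrl
from scipy.spatial.transform import Rotation as R
def cam(n):
    c=optics.calibration(n); M=np.array(c["cam_to_world"]); return np.array(c["intrinsics"]),c["k1"],M
def proj(n,P):
    K,k,M=cam(n); p=(np.atleast_2d(P)-M[:3,3])@M[:3,:3]
    s=np.c_[p[:,0]/-p[:,2],-p[:,1]/-p[:,2]]; s=s*(1+k*(s**2).sum(1,keepdims=True))
    return s@K[:2,:2].T+K[:2,2]
def ray(n,uv,z):
    K,k,M=cam(n); d=(np.atleast_2d(uv)-K[:2,2])/K[0,0]; s=d.copy()
    for _ in range(20): s=d/(1+k*(s**2).sum(1,keepdims=True))
    v=np.c_[s[:,0],-s[:,1],-np.ones(len(s))]@M[:3,:3].T
    return M[:3,3]+v*((z-M[2,3])/v[:,2:])
def crop(im,x0,y0,w,h,s): return cv2.resize(im[y0:y0+h,x0:x0+w,::-1],None,fx=s,fy=s,interpolation=cv2.INTER_CUBIC)
E
python3 - <<'E'
from h import *
t=np.load("pics/top0.npy"); s=np.load("pics/scene0.npy")
C=np.zeros((600,800,3),np.uint8)
def put(a,x,y): C[y:y+a.shape[0],x:x+a.shape[1]]=a
put(crop(t,190,185,175,76,4.5)[:300],0,0)
put(crop(s,205,165,95,97,3),0,305); put(crop(s,330,238,75,32,6),330,305)
cv2.imwrite("pics/crop1.png",C[:597])
E
```

```text
(no output)
```

View pics/crop1.png

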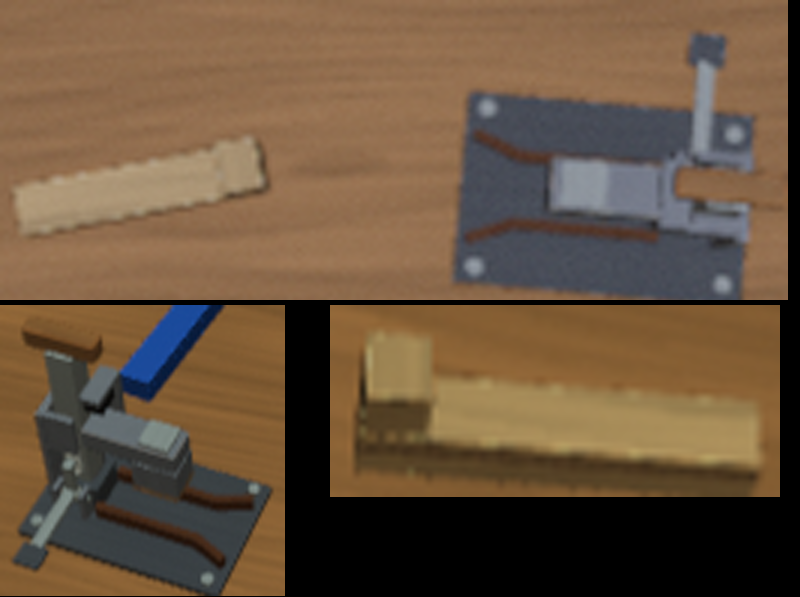

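```bash
cat > m.py <<'E'
from h import *
from scipy.optimize import least_squares
T=lambda a:np.c_[190+(np.array(a)[:,0]+.5)/4.5-.5,185+(np.array(a)[:,1]+.5)/4.5-.5]
S=lambda a,x,y,s,ox,oy:np.c_[x+(np.array(a)[:,0]-ox+.5)/s-.5,y+(np.array(a)[:,1]-oy+.5)/s-.5]
def fit(obs,x0):
    def W(x,P): c,s=np.cos(x[2]),np.sin(x[2]); P=np.array(P,float); return np.c_[x[0]+c*P[:,0]-s*P[:,1],x[1]+s*P[:,0]+c*P[:,1],P[:,2]]
    f=lambda x:np.concatenate([(proj(n,W(x,P))-uv).ravel() for n,P,uv in obs])
    r=least_squares(f,x0,loss="soft_l1"); return r.x,r.fun.reshape(-1,2),W
pt=("top",[(-110,70,10),(100,70,10),(-110,-70,10),(58,110,42)],T([(470,93),(755,117),(455,283),(708,50)]))
ps=("scene",[(-110,70,10),(-110,-70,10),(100,70,10)],S([(220,594),(271,487),(20,532)],205,165,3,0,305))
for o in([pt],[ps],[pt,ps]):
    x,e,W=fit(o,[450,-150,-1.57]); print("press",x.round(3)); print(e.round(2).tolist())
bt=("top",[(-90,18,30),(-90,-18,30),(90,18,60),(90,-18,60)],T([(12,187),(22,235),(260,137),(268,188)]))
bs=("scene",[(90,-18,60),(90,18,60),(60,18,60),(60,-18,60),(-90,18,30),(-90,-18,30)],S([(372,334),(364,400),(430,403),(432,336),(757,468),(761,403)],330,238,6,330,305))
for o in([bt],[bs],[bt,bs]):
    y,e,_=fit(o,[450,150,-1.5]); print("blank",y.round(3)); print(e.round(2).tolist())
print("stop",W(x,[(35,0,25)]),"handle0",W(x,[(58,0,0)]),"tip",W(x,[(58,110,42)]),"grip",W(y,[(-60,0,15)]),"heel",W(y,[(90,0,15)]))
# foot height from handle bar ends
for z in(194,204,214):
  for n in("top","scene"):
    print(z,n,proj(n,W(x,[(23,0,z+11),(93,0,z+11)])).round(1).tolist())
E
python3 m.py
```

```text
press [ 516.351 -150.677   -1.682]
[[-0.18, -0.12], [0.33, -0.31], [-0.27, 0.24], [0.12, 0.17]]
press [ 518.5   -147.807   -1.671]
[[0.12, 0.52], [0.64, -0.64], [-0.86, -0.09]]
press [ 516.904 -149.506   -1.679]
[[-0.6, -0.2], [-0.08, -0.54], [-0.59, 0.16], [-0.33, -0.04], [-0.64, 0.12], [0.3, -0.88], [-1.24, -0.91]]
blank [533.47  188.111   4.862]
[[0.74, -0.2], [0.28, 0.08], [-0.55, 0.15], [-0.39, -0.03]]
blank [535.402 190.344  23.719]
[[-0.9, -0.21], [-0.0, -0.37], [0.37, 0.04], [0.24, 0.33], [0.87, 0.15], [-0.71, 0.03]]
blank [534.621 189.706   4.867]
[[0.24, -0.4], [-0.17, -0.14], [-1.11, -0.32], [-0.9, -0.51], [-1.06, -0.53], [-0.2, -0.71], [0.17, -0.29], [0.07, 0.02], [0.65, -0.08], [-0.9, -0.18]]
stop [[ 513.11723825 -184.30079704   25.        ]] handle0 [[ 510.62859077 -207.16576224    0.        ]] tip [[ 619.98277218 -219.06798928   42.        ]] grip [[525.36717572 248.9881323   15.        ]] heel [[548.50151869 100.7828619   15.        ]]
194 top [[339.3, 225.3], [364.0, 227.2]]
194 scene [[237.8, 181.9], [213.9, 175.3]]
204 top [[339.7, 225.0], [364.6, 227.0]]
204 scene [[237.4, 179.1], [213.3, 172.5]]
214 top [[340.2, 224.8], [365.2, 226.7]]
214 scene [[237.0, 176.3], [212.7, 169.7]]
```

The maple piece with its heel to the right, at top-view (316,323), is the blank: the two blue look-alikes at (308,398) and (487,432) and the heel-less bar at (328,245) don't fit. The crop confirms it. The press front faces +y, and the lever pad is at (495,281). The handle is about 204 mm up, so the foot sits in the 49 mm notch.

```bash
cat >> h.py <<'E'
PR=np.array([516.6,-150.,-1.680])
def pw(px,py,z,p=PR): c,s=np.cos(p[2]),np.sin(p[2]); return np.array([p[0]+c*px-s*py,p[1]+s*px+c*py,z])
def to(P,jaw):
    "shift and turn in tool axes to TCP P, pointing down, jaws along world angle jaw (mod pi)"
    o=get_obs(); A=R.from_rotvec(o["orientation"]); best=None
    for k in(0,np.pi):
        y=np.array([np.cos(jaw+k),np.sin(jaw+k),0]); z=np.array([0,0,-1.]); B=R.from_matrix(np.c_[np.cross(y,z),y,z])
        d=(A.inv()*B).as_rotvec()
        if best is None or np.linalg.norm(d)<np.linalg.norm(best): best=d
    print("shift",A.inv().apply(np.array(P)-o["ee_pos"]).round(1),"turn",best.round(3),"| at",o["ee_pos"].round(1),"t",round(o["t"],2),"F",o["ft_force"].round(1),"w",round(o["width"],1),"q6",o["qpos"].round(2))
E
python3 - <<'E'
from h import *
to(pw(58,0,280),PR[2]+np.pi/2); print(pw(58,0,191),pw(58,110,42))
E
```

```text
shift [-550.6 -605.7  -57.2] turn [-1.000e-03  1.000e-03  1.259e+00] | at [255.1 570.1 222. ] t 0.1 F [ 0.1 -0.6 -0.3] w 87.7 q6 [ 1.13  0.42  1.63  0.    1.09 -0.02]
[ 510.27876837 -207.65450573  191.        ] [ 619.62352061 -219.64304847   42.        ]
```

```bash
python3 -m jog '{"delta_rot":[[0,0,0],[0,0,0],[0,0,0],[0,0,0],[0,0,0]],"translation":[[-28,-30,-12],[-55,-60,-24],[-83,-91,-36],[-110,-121,-48],[-138,-151,-57]],"hand":[1,1,1,1,1]}' >/dev/null
python3 -m jog '{"delta_rot":[[0,0,0],[0,0,0],[0,0,0],[0,0,0],[0,0,0]],"translation":[[-28,-30,0],[-55,-60,0],[-83,-91,0],[-110,-121,0],[-138,-151,0]],"hand":[1,1,1,1,1]}' >/dev/null
python3 -m jog '{"delta_rot":[[0,0,0],[0,0,0],[0,0,0],[0,0,0],[0,0,0]],"translation":[[-28,-30,0],[-55,-60,0],[-83,-91,0],[-110,-121,0],[-138,-151,0]],"hand":[1,1,1,1,1]}' 
python3 -m jog '{"delta_rot":[[0,0,0.13],[0,0,0.26],[0,0,0.38],[0,0,0.51],[0,0,0.63]],"translation":[[-28,-30,0],[-55,-60,0],[-83,-91,0],[-110,-121,0],[-138,-151,0]],"hand":[1,1,1,1,1]}' >/dev/null
python3 -m jog '{"delta_rot":[[0,0,0.13],[0,0,0.26],[0,0,0.38],[0,0,0.51],[0,0,0.63]],"translation":[[0,0,0],[0,0,0],[0,0,0],[0,0,0],[0,0,0]],"hand":[1,1,1,1,1]}' 
python3 -c "
from h import *
to(pw(58,0,191),PR[2]+np.pi/2)
C=np.zeros((420,800,3),np.uint8); t=optics.get_image('top'); s=optics.get_image('scene')
C[:,:420]=crop(t,285,185,84,84,5); C[:,430:790]=crop(s,200,140,90,105,4)
cv2.imwrite('pics/c2.png',C)"
```

```text
t: 1.6
ee_pos: [448.1, -13.8, 279.6]
orientation: [-0.656, -3.072, -0.0]
ft_force: [0.1, 0.8, 0.2]
width: 87.8
t: 2.6
ee_pos: [512.1, -206.3, 279.2]
orientation: [-2.345, -2.089, 0.001]
ft_force: [-0.5, 0.1, 0.6]
width: 88.1
shift [-1.6 -1.6 88.2] turn [-0.001 -0.    -0.006] | at [ 512.1 -206.3  279.2] t 2.6 F [-0.5  0.1  0.6] w 88.1 q6 [-0.4   0.25  1.74  0.    1.15 -0.29]
```

View pics/c2.png

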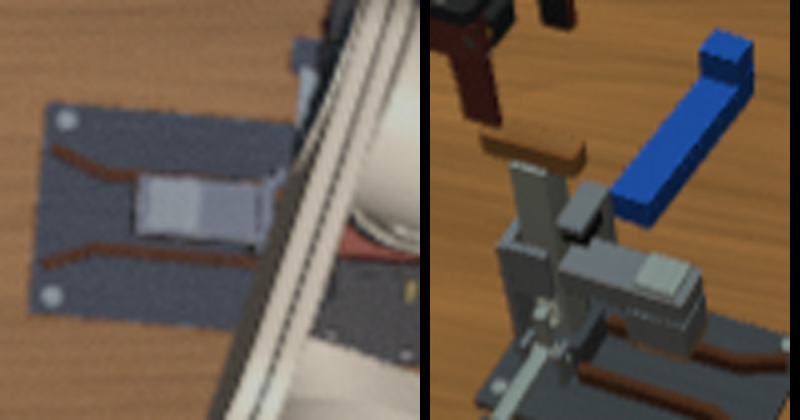

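```bash
python3 -c "
from h import *
for h in(39,49,59):
    q=proj('scene',[pw(-50,18,h),pw(-50,-18,h),pw(-50,18,h+62),pw(-50,-18,h+62),pw(23,10,h+166),pw(93,10,h+166),pw(23,-10,h+166)]); print(h,(q*4+[430-800,-560]).round(0).tolist())"
```

```text
39 [[687.0, 378.0], [707.0, 341.0], [682.0, 321.0], [703.0, 284.0], [574.0, 177.0], [478.0, 150.0], [587.0, 157.0]]
49 [[686.0, 369.0], [706.0, 332.0], [681.0, 312.0], [702.0, 274.0], [572.0, 166.0], [475.0, 139.0], [586.0, 146.0]]
59 [[685.0, 360.0], [706.0, 323.0], [680.0, 302.0], [701.0, 264.0], [570.0, 155.0], [473.0, 128.0], [584.0, 134.0]]
```

Foot and handle corners match the 59 mm notch best (handle at about 214 mm). I'm going down to grip the handle.

```bash
python3 -m jog '{"delta_rot":[[0,0,-0.006],[0,0,-0.006],[0,0,-0.006],[0,0,-0.006]],"translation":[[-1.6,-1.6,30],[-1.6,-1.6,55],[-1.6,-1.6,70],[-1.6,-1.6,79]],"hand":[1,1,1,1]}' 
python3 -m jog '{"delta_rot":[[0,0,0],[0,0,0],[0,0,0],[0,0,0],[0,0,0]],"translation":[[0,0,0],[0,0,0],[0,0,0],[0,0,0],[0,0,0]],"hand":[0.2,-0.2,-0.5,-1,-1]}' 
python3 -m jog '{"delta_rot":[[0,0,0],[0,0,0],[0,0,0],[0,0,0],[0,0,0]],"translation":[[0,0,0],[0,0,0],[0,0,0],[0,0,0],[0,0,0]],"hand":[-1,-1,-1,-1,-1]}' 
python3 -c "
from h import *
to(pw(58,0,201),PR[2]+np.pi/2)
C=crop(optics.get_image('scene'),195,130,110,110,5)
cv2.imwrite('pics/c3.png',C)"
```

```text
t: 3.1
ee_pos: [509.8, -207.4, 199.1]
orientation: [-2.329, -2.105, 0.002]
ft_force: [-0.8, 1.0, 1.0]
width: 87.9
t: 3.6
ee_pos: [510.9, -207.9, 201.3]
orientation: [2.333, 2.102, 0.001]
ft_force: [-0.3, -0.3, -0.4]
width: 51.2
t: 4.1
ee_pos: [511.0, -207.8, 200.8]
orientation: [2.334, 2.102, 0.001]
ft_force: [2.7, -0.2, -1.2]
width: 25.4
shift [ 0.1 -0.8 -0.2] turn [0.001 0.    0.005] | at [ 511.  -207.8  200.8] t 4.1 F [ 2.7 -0.2 -1.2] w 25.4 q6 [-0.41  0.34  1.81  0.    0.99 -0.3 ]
```

View pics/c3.png

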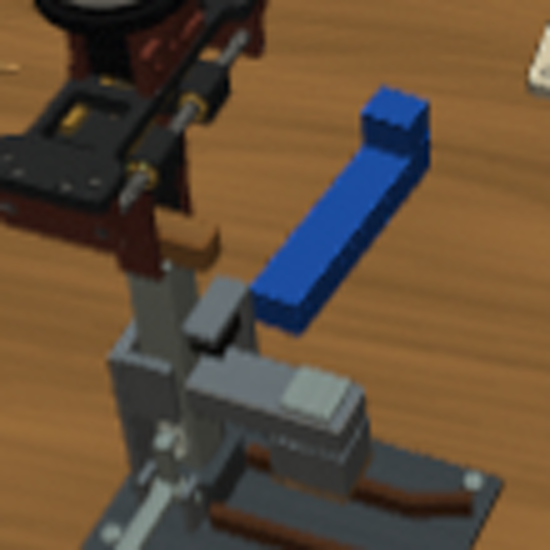

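```bash
python3 -m jog '{"delta_rot":[[0,0,0],[0,0,0],[0,0,0],[0,0,0],[0,0,0]],"translation":[[0,0,0],[0,0,0],[0,0,0],[0,0,0],[0,0,0]],"hand":[-1,-1,-1,-1,-1]}' 
python3 -m jog '{"delta_rot":[[0,0,0],[0,0,0],[0,0,0]],"translation":[[0,0,-2],[0,0,-4],[0,0,-6]],"hand":[-1,-1,-1]}' 
python3 -m jog '{"delta_rot":[[0,0,0],[0,0,0],[0,0,0]],"translation":[[0,0,-2],[0,0,-4],[0,0,-6]],"hand":[-1,-1,-1]}'
python3 -c "
from h import *
to(pw(58,0,201),PR[2]+np.pi/2)
C=crop(optics.get_image('scene'),195,130,110,110,5)
cv2.imwrite('pics/c4.png',C)"
```

```text
t: 4.65
ee_pos: [511.0, -207.8, 200.8]
orientation: [2.333, 2.102, 0.001]
ft_force: [4.9, 0.3, -1.8]
width: 25.6
t: 4.95
ee_pos: [511.0, -207.8, 205.5]
orientation: [2.334, 2.103, 0.001]
ft_force: [9.9, -2.2, -15.7]
width: 25.5
t: 5.25
ee_pos: [511.0, -207.8, 211.9]
orientation: [2.334, 2.103, 0.001]
ft_force: [7.6, -0.3, -9.7]
width: 25.8
shift [ 0.1 -0.7 10.9] turn [ 0.    -0.     0.005] | at [ 511.  -207.8  211.9] t 5.25 F [ 7.6 -0.3 -9.7] w 25.8 q6 [-0.41  0.33  1.8   0.    1.01 -0.3 ]
```

View pics/c4.png

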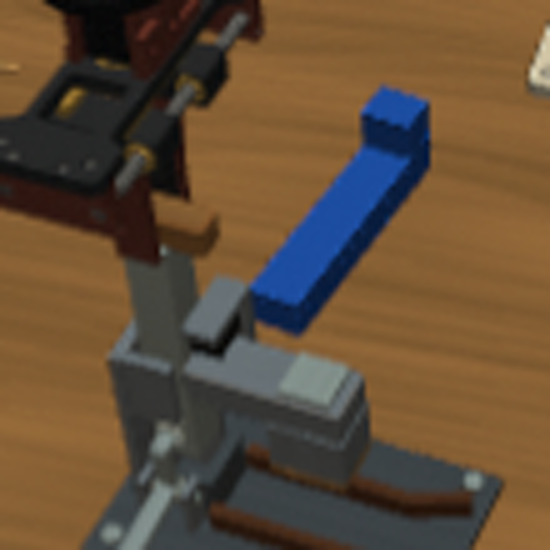

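```bash
python3 -m jog '{"delta_rot":[[0,0,0],[0,0,0],[0,0,0]],"translation":[[0,0.4,-2],[0,0.8,-4],[0,0.8,-6]],"hand":[-1,-1,-1]}' 
python3 -m jog '{"delta_rot":[[0,0,0],[0,0,0]],"translation":[[0,0,-1.5],[0,0,-3]],"hand":[-1,-1]}'
python3 -m jog '{"delta_rot":[[0,0,0],[0,0,0]],"translation":[[0,0,-1],[0,0,-1.5]],"hand":[-1,-1]}'
python3 -m jog '{"delta_rot":[[0,0,0]],"translation":[[0,0,0]],"hand":[-1]}'
```

```text
t: 5.6
ee_pos: [511.0, -207.8, 216.9]
orientation: [-2.333, -2.102, 0.001]
ft_force: [8.4, -1.8, -15.9]
width: 25.5
t: 5.8
ee_pos: [511.0, -207.7, 220.5]
orientation: [-2.333, -2.102, 0.001]
ft_force: [3.9, -0.8, -9.6]
width: 25.5
t: 6.0
ee_pos: [511.0, -207.7, 222.6]
orientation: [-2.333, -2.102, 0.001]
ft_force: [5.2, -0.6, -7.1]
width: 25.5
t: 6.1
ee_pos: [511.0, -207.8, 222.8]
orientation: [-2.333, -2.103, 0.001]
ft_force: [3.0, -1.0, -6.2]
width: 25.2
```

```bash
python3 -m jog '{"delta_rot":[[0,0,0],[0,0,0],[0,0,0]],"translation":[[0,0,-1],[0,0,-2],[0,0,-2]],"hand":[-1,-1,-1]}' 
python3 -c "
from h import *
C=crop(optics.get_image('scene'),195,130,110,110,5)
cv2.imwrite('pics/c5.png',C)
for h in(69,79,83):
    q=proj('scene',[pw(-50,18,h),pw(-50,-18,h),pw(-50,18,h+62),pw(-50,-18,h+62)]); print(h,((q-[195,130])*5).round(0).tolist())"
```

```text
t: 6.4
ee_pos: [511.0, -207.7, 224.8]
orientation: [-2.333, -2.102, 0.001]
ft_force: [3.7, -2.3, -11.1]
width: 25.3
69 [[343.0, 489.0], [369.0, 442.0], [337.0, 415.0], [363.0, 368.0]]
79 [[342.0, 477.0], [368.0, 431.0], [336.0, 403.0], [363.0, 356.0]]
83 [[342.0, 473.0], [368.0, 426.0], [335.0, 398.0], [362.0, 351.0]]
```

View pics/c5.png

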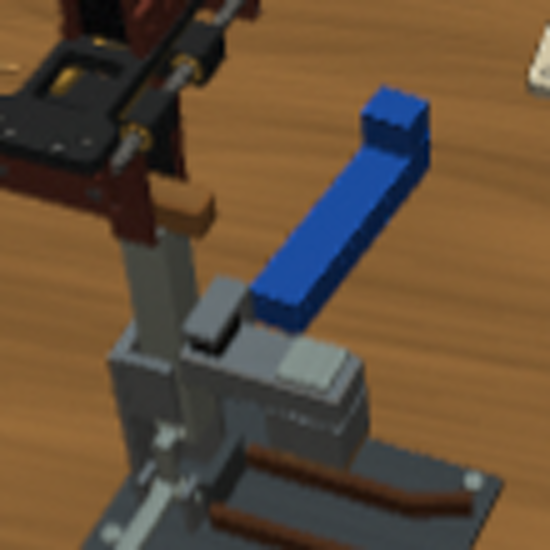

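```bash
python3 -m jog '{"delta_rot":[[0,0,0],[0,0,0],[0,0,0],[0,0,0]],"translation":[[0,0,1.5],[0,0,3],[0,0,4],[0,0,4]],"hand":[-1,-1,-1,-1]}' 
python3 -m jog '{"delta_rot":[[0,0,0],[0,0,0],[0,0,0],[0,0,0],[0,0,0]],"translation":[[0,0,0],[0,0,0],[0,0,0],[0,0,0],[0,0,0]],"hand":[-0.3,0,0.3,0.6,0.6]}' 
python3 -m jog '{"delta_rot":[[0,0,0],[0,0,0],[0,0,0],[0,0,0],[0,0,0]],"translation":[[0,0,-5],[0,0,-15],[0,0,-30],[0,0,-60],[0,0,-90]],"hand":[0.6,0.6,0.6,0.6,0.6]}' 
python3 -c "
from h import *
B=np.array([534.6,189.7,-1.416])
to(pw(-60,0,120,B),B[2]+np.pi/2); print(pw(-60,0,0,B))"
```

```text
t: 6.85
ee_pos: [511.1, -207.8, 221.1]
orientation: [-2.334, -2.103, 0.001]
ft_force: [0.4, -0.9, -3.7]
width: 25.1
t: 7.35
ee_pos: [511.5, -207.8, 221.4]
orientation: [2.334, 2.103, 0.0]
ft_force: [0.7, -0.8, 0.1]
width: 59.3
t: 7.85
ee_pos: [511.3, -207.7, 312.7]
orientation: [-2.334, -2.103, 0.0]
ft_force: [-0.6, -0.9, 0.3]
width: 70.0
shift [455.7 -33.3 192.8] turn [-0.    -0.    -0.259] | at [ 511.3 -207.7  312.7] t 7.85 F [-0.6 -0.9  0.3] w 70.0 q6 [-0.41  0.22  1.7   0.    1.22 -0.3 ]
[525.34926812 248.9825772    0.        ]
```

```bash
python3 -m jog '{"delta_rot":[[0,0,0],[0,0,0],[0,0,0],[0,0,0],[0,0,0]],"translation":[[46,-3,0],[91,-7,0],[137,-10,0],[182,-13,0],[228,-17,0]],"hand":[0.6,0.6,0.6,0.6,0.6]}' 
python3 -m jog '{"delta_rot":[[0,0,0],[0,0,-0.06],[0,0,-0.12],[0,0,-0.18],[0,0,-0.259]],"translation":[[40,-3,25],[80,-7,50],[120,-10,75],[160,-13,100],[200,-15,125]],"hand":[0.6,0.6,0.6,0.6,0.6]}' 
python3 -c "
from h import *
B=np.array([534.6,189.7,-1.416])
to(pw(-60,0,60,B),B[2]+np.pi/2)"
```

```text
t: 8.35
ee_pos: [518.2, 22.4, 312.4]
orientation: [2.334, 2.102, 0.002]
ft_force: [1.3, 0.2, -0.6]
width: 69.9
t: 8.85
ee_pos: [524.2, 223.1, 186.3]
orientation: [2.039, 2.389, 0.002]
ft_force: [0.3, -0.1, 0.3]
width: 70.2
shift [ 25.4   5.  126.3] turn [ 0.001 -0.     0.003] | at [524.2 223.1 186.3] t 8.85 F [ 0.3 -0.1  0.3] w 70.2 q6 [ 0.38  0.39  1.78 -0.    0.97  0.22]
```

```bash
python3 -m jog '{"delta_rot":[[0,0,0],[0,0,0],[0,0,0],[0,0,0]],"translation":[[12,2.5,40],[25.4,5,80],[25.4,5,115],[25.4,5,126]],"hand":[0.6,0.6,0.6,0.6]}' 
python3 -m jog '{"delta_rot":[[0,0,0],[0,0,0],[0,0,0],[0,0,0],[0,0,0]],"translation":[[0,0,20],[0,0,40],[0,0,50],[0,0,54],[0,0,54]],"hand":[0.6,0.6,0.6,0.6,0.6]}' 
python3 -m jog '{"delta_rot":[[0,0,0],[0,0,0],[0,0,0],[0,0,0],[0,0,0]],"translation":[[0,0,0],[0,0,0],[0,0,0],[0,0,0],[0,0,0]],"hand":[0,-0.2,-0.4,-0.6,-0.6]}' 
python3 -m jog '{"delta_rot":[[0,0,0],[0,0,0],[0,0,0],[0,0,0],[0,0,0]],"translation":[[0,0,0],[0,0,0],[0,0,0],[0,0,0],[0,0,0]],"hand":[-1,-1,-1,-1,-1]}'
```

```text
t: 9.25
ee_pos: [523.2, 246.8, 57.5]
orientation: [-2.04, -2.386, 0.007]
ft_force: [-0.1, 1.0, 0.2]
width: 70.4
t: 9.75
ee_pos: [525.5, 247.1, 6.8]
orientation: [2.043, 2.386, 0.001]
ft_force: [0.2, -1.1, 0.2]
width: 70.2
t: 10.25
ee_pos: [525.2, 247.1, 6.4]
orientation: [2.043, 2.387, 0.001]
ft_force: [-0.8, -0.7, 3.0]
width: 35.8
t: 10.75
ee_pos: [525.2, 247.1, 6.4]
orientation: [2.043, 2.387, 0.0]
ft_force: [-0.6, -0.1, 6.3]
width: 36.0
```

```bash
python3 -m jog '{"delta_rot":[[0,0,0],[0,0,0],[0,0,0],[0,0,0],[0,0,0]],"translation":[[0,0,-4],[0,0,-10],[0,0,-17],[0,0,-24],[0,0,-24]],"hand":[-1,-1,-1,-1,-1]}' 
python3 -c "
from h import *
to(pw(-282,0,30),PR[2]+np.pi/2);o=get_obs();print(R.from_rotvec(o['orientation']).as_matrix().round(3)[:,1])"
```

```text
t: 11.25
ee_pos: [525.8, 247.4, 31.4]
orientation: [2.042, 2.386, 0.003]
ft_force: [0.3, 0.6, -0.6]
width: 36.1
shift [-119.     3.2    1.4] turn [ 0.002 -0.001  0.264] | at [525.8 247.4  31.4] t 11.25 F [ 0.3  0.6 -0.6] w 36.1 q6 [0.42 0.63 1.82 0.   0.68 0.26]
[0.988 0.154 0.002]
```

```bash
python3 -m jog '{"delta_rot":[[0,0,0.05],[0,0,0.1],[0,0,0.16],[0,0,0.22],[0,0,0.264]],"translation":[[-20,0,0],[-45,1,0],[-75,2,0],[-100,3,0],[-119,3.2,0]],"hand":[-1,-1,-1,-1,-1]}' 
python3 -m jog '{"delta_rot":[[0,0,0]],"translation":[[0,0,0]],"hand":[-1]}' 
python3 -c "
from h import *
to(pw(-242,0,30),PR[2]+np.pi/2)
C=np.zeros((590,800,3),np.uint8)
t=optics.get_image('top'); s=optics.get_image('scene')
C[:300]=crop(t,215,190,160,60,5); C[305:580,:]=crop(s,200,165,160,55,5)
cv2.imwrite('pics/c6.png',C)"
```

```text
t: 11.75
ee_pos: [546.8, 128.6, 30.2]
orientation: [2.342, 2.094, 0.0]
ft_force: [0.1, 0.5, -1.2]
width: 35.9
t: 11.85
ee_pos: [546.8, 128.1, 30.2]
orientation: [2.342, 2.093, -0.0]
ft_force: [0.2, 0.3, -0.9]
width: 36.1
shift [-37.7   0.4   0.2] turn [-0.     0.    -0.003] | at [546.8 128.1  30.2] t 11.85 F [ 0.2  0.3 -0.9] w 36.1 q6 [ 0.21  0.62  1.87 -0.    0.66  0.32]
```

View pics/c6.png

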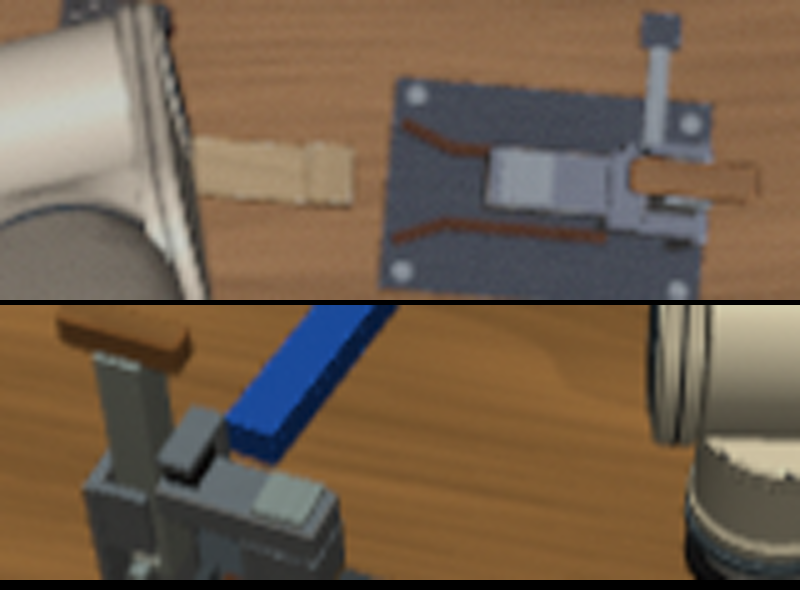

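```bash
python3 -c "
from h import *
f=lambda a:(np.array(a,float)+.5)/5-.5+[215,190]
Pt=np.array([516.35,-150.68,-1.682])
inv=lambda W:[(lambda d:(np.cos(Pt[2])*d[0]+np.sin(Pt[2])*d[1],-np.sin(Pt[2])*d[0]+np.cos(Pt[2])*d[1]))(w[:2]-Pt[:2]) for w in W]
print('heel top',np.round(inv(ray('top',f([(353,145),(353,206)]),84)),1))
print('heel inner',np.round(inv(ray('top',f([(305,143),(303,202)]),84)),1))
print('shaft edges',np.round(inv(ray('top',f([(200,138),(205,195),(300,144),(298,202)]),54)),1))
print('fence',np.round(inv(ray('top',f([(405,125),(395,240),(455,150),(450,224),(605,237)]),25)),1))
print('corners',np.round(inv(ray('top',f([(400,77),(380,288),(711,103)]),10)),1))
print('foot/arm top front',np.round(inv(ray('top',f([(490,147),(486,208)]),141)),1))
print('tcp',np.round(inv([get_obs()['ee_pos']]),1))
"
```

```text
heel top [[-133.9   17.2]
 [-130.8  -20.7]]
heel inner [[-163.8   16. ]
 [-162.   -20.7]]
shaft edges [[-231.7   16.3]
 [-225.3  -19.7]
 [-167.9   17.6]
 [-166.1  -19.3]]
fence [[-102.1   37.9]
 [-102.6  -37. ]
 [ -68.5   24.3]
 [ -68.   -23.8]
 [  32.4  -24. ]]
corners [[-107.7   70.7]
 [-109.6  -68.3]
 [  96.9   70.1]]
foot/arm top front [[-51.8  17.8]
 [-51.4 -18.7]]
tcp [[-282.2   -1.1]]
```

```bash
python3 -m jog '{"delta_rot":[[0,0,-0.003],[0,0,-0.003],[0,0,-0.003]],"translation":[[-15,1.3,0],[-30,1.3,0],[-38,1.3,0]],"hand":[-1,-1,-1]}' 
python3 -m jog '{"delta_rot":[[0,0,0],[0,0,0],[0,0,0]],"translation":[[0,0,5],[0,0,10],[0,0,10]],"hand":[-1,-1,-1]}' 
python3 -m jog '{"delta_rot":[[0,0,0],[0,0,0]],"translation":[[0,0,1.7],[0,0,1.7]],"hand":[-1,-1]}' 
python3 -m jog '{"delta_rot":[[0,0,0],[0,0,0]],"translation":[[0,0,1.3],[0,0,1.3]],"hand":[-1,-1]}' 
python3 -m jog '{"delta_rot":[[0,0,0],[0,0,0]],"translation":[[0,0,1],[0,0,1]],"hand":[-1,-1]}' 
python3 -c "
from h import *
to(pw(-242,0,16.4),PR[2]+np.pi/2)"
```

```text
t: 12.25
ee_pos: [543.1, 90.9, 30.1]
orientation: [-2.336, -2.101, 0.001]
ft_force: [0.0, -0.5, -2.0]
width: 35.6
t: 12.55
ee_pos: [543.2, 92.2, 19.3]
orientation: [-2.335, -2.1, 0.002]
ft_force: [0.5, -0.2, -1.8]
width: 35.5
t: 12.75
ee_pos: [543.6, 92.4, 18.2]
orientation: [-2.335, -2.101, 0.0]
ft_force: [0.2, -0.2, -2.1]
width: 35.7
t: 12.95
ee_pos: [543.7, 92.2, 17.1]
orientation: [2.336, 2.101, 0.0]
ft_force: [0.3, -0.3, -2.4]
width: 36.0
t: 13.15
ee_pos: [543.9, 92.1, 16.3]
orientation: [2.336, 2.101, 0.0]
ft_force: [0.8, 1.0, 0.2]
width: 36.3
shift [-1.7 -0.7 -0.1] turn [ 0.    -0.     0.003] | at [543.9  92.1  16.3] t 13.15 F [0.8 1.  0.2] w 36.3 q6 [ 0.15  0.63  1.89 -0.    0.62  0.25]
```

```bash
python3 -m jog '{"delta_rot":[[0,0,0],[0,0,0],[0,0,0]],"translation":[[-10,0,0],[-20,0,0],[-30,0,0]],"hand":[-1,-1,-1]}' 
python3 -m jog '{"delta_rot":[[0,0,0],[0,0,0],[0,0,0]],"translation":[[-10,0,0],[-20,0,0],[-30,0,0]],"hand":[-1,-1,-1]}' 
python3 -m jog '{"delta_rot":[[0,0,0],[0,0,0],[0,0,0]],"translation":[[-10,0,0],[-20,0,0],[-30,0,0]],"hand":[-1,-1,-1]}' 
python3 -c "
from h import *
to(pw(-113,0,16.4),PR[2]+np.pi/2)"
```

```text
t: 13.45
ee_pos: [540.5, 61.2, 16.3]
orientation: [2.336, 2.1, 0.0]
ft_force: [-0.0, 0.8, 1.0]
width: 35.8
t: 13.75
ee_pos: [537.4, 31.4, 16.3]
orientation: [2.336, 2.1, 0.0]
ft_force: [1.1, 1.9, 1.7]
width: 36.0
t: 14.05
ee_pos: [534.3, 1.8, 16.4]
orientation: [2.336, 2.1, 0.001]
ft_force: [0.3, 2.4, 4.0]
width: 35.9
shift [-39.8  -1.2  -0. ] turn [ 0.    -0.     0.003] | at [534.3   1.8  16.4] t 14.05 F [0.3 2.4 4. ] w 35.9 q6 [-0.02  0.62  1.93  0.    0.59  0.09]
```

```bash
python3 -m jog '{"delta_rot":[[0,0,0],[0,0,0],[0,0,0],[0,0,0]],"translation":[[-9,0,0],[-18,0,0],[-26,0,0],[-30,0,0]],"hand":[-1,-1,-1,-1]}' 
python3 -m jog '{"delta_rot":[[0,0,0],[0,0,0]],"translation":[[-1.5,0,0],[-3,0,0]],"hand":[-1,-1]}' 
python3 -m jog '{"delta_rot":[[0,0,0],[0,0,0]],"translation":[[-1,0,0],[-2,0,0]],"hand":[-1,-1]}' 
python3 -m jog '{"delta_rot":[[0,0,0],[0,0,0]],"translation":[[-1,0,0],[-2,0,0]],"hand":[-1,-1]}' 
python3 -c "
from h import *
to(pw(-113,0,16.4),PR[2]+np.pi/2)"
```

```text
t: 14.45
ee_pos: [531.2, -28.1, 16.4]
orientation: [2.336, 2.1, 0.001]
ft_force: [0.0, 4.0, 5.3]
width: 36.2
t: 14.65
ee_pos: [530.9, -30.7, 16.4]
orientation: [2.336, 2.1, 0.001]
ft_force: [0.1, 3.1, 5.6]
width: 35.9
t: 14.85
ee_pos: [530.8, -32.5, 16.4]
orientation: [2.336, 2.1, 0.001]
ft_force: [-0.4, 3.1, 6.3]
width: 36.0
t: 15.05
ee_pos: [530.5, -34.4, 16.4]
orientation: [2.336, 2.1, 0.001]
ft_force: [0.3, 3.6, 5.7]
width: 35.7
shift [-3.4 -1.3  0. ] turn [ 0.001 -0.     0.003] | at [530.5 -34.4  16.4] t 15.05 F [0.3 3.6 5.7] w 35.7 q6 [-0.09  0.62  1.93  0.    0.59  0.02]
```

Little room is left between the finger tips and the fence mouths, so I'll re-grip 8 mm further back before the final push.

```bash
python3 -m jog '{"delta_rot":[[0,0,0],[0,0,0],[0,0,0],[0,0,0],[0,0,0]],"translation":[[0,0,0],[0,0,0],[0,0,0],[8,0,0],[8,0,0]],"hand":[-0.1,-0.1,-0.1,-0.1,-0.1]}' 
python3 -m jog '{"delta_rot":[[0,0,0],[0,0,0],[0,0,0],[0,0,0],[0,0,0]],"translation":[[0,0,0],[0,0,0],[0,0,0],[0,0,0],[0,0,0]],"hand":[-0.3,-1,-1,-1,-1]}' 
python3 -m jog '{"delta_rot":[[0,0,0],[0,0,0]],"translation":[[-1,0,0],[-2,0,0]],"hand":[-1,-1]}' 
python3 -m jog '{"delta_rot":[[0,0,0],[0,0,0]],"translation":[[-1,0,0],[-2,0,0]],"hand":[-1,-1]}' 
python3 -m jog '{"delta_rot":[[0,0,0],[0,0,0]],"translation":[[-1,0,0],[-1.5,0,0]],"hand":[-1,-1]}' 
python3 -c "
from h import *
to(pw(-121,0,16.4),PR[2]+np.pi/2)"
```

```text
t: 15.55
ee_pos: [531.1, -25.6, 16.1]
orientation: [-2.335, -2.101, 0.0]
ft_force: [0.5, -0.6, -0.2]
width: 39.3
t: 16.05
ee_pos: [531.1, -26.3, 16.2]
orientation: [-2.336, -2.1, 0.0]
ft_force: [0.4, -0.1, -0.4]
width: 35.9
t: 16.25
ee_pos: [530.9, -28.3, 16.2]
orientation: [-2.336, -2.101, 0.0]
ft_force: [-0.1, 0.6, -1.4]
width: 36.2
t: 16.45
ee_pos: [531.3, -28.9, 16.4]
orientation: [-2.337, -2.098, -0.003]
ft_force: [3.2, 18.5, -0.1]
width: 35.6
t: 16.65
ee_pos: [531.6, -29.1, 16.5]
orientation: [-2.338, -2.097, -0.006]
ft_force: [3.8, 22.9, -0.0]
width: 35.9
shift [-0.9 -1.8  0.1] turn [ 0.002 -0.004  0.001] | at [531.6 -29.1  16.5] t 16.65 F [ 3.8 22.9 -0. ] w 35.9 q6 [-0.08  0.62  1.93  0.01  0.59  0.02]
```

```bash
python3 -m jog '{"delta_rot":[[0,0,0],[0,0,0],[0,0,0],[0,0,0],[0,0,0]],"translation":[[0,0,0],[0,0,0],[0,0,0],[0,0,0],[0,0,0]],"hand":[0,0,0.1,0.1,0.1]}' 
python3 -m jog '{"delta_rot":[[0,0,0],[0,0,0],[0,0,0],[0,0,0],[0,0,0]],"translation":[[0,0,-10],[0,0,-30],[10,0,-60],[30,0,-110],[50,0,-160]],"hand":[0.1,0.1,0.1,0.1,0.1]}' 
python3 -m jog '{"delta_rot":[[0,0,0],[0,0,0],[0,0,0],[0,0,0],[0,0,0]],"translation":[[45,0,-10],[90,0,-20],[135,0,-20],[150,0,-20],[150,0,-20]],"hand":[0.1,0.1,0.1,0.1,0.1]}' 
python3 -c "
from h import *
to(pw(58,110,250),PR[2]+np.pi/2)
C=np.zeros((590,800,3),np.uint8)
t=optics.get_image('top'); s=optics.get_image('scene')
C[:295]=crop(t,215,190,160,59,5); C[300:590,:290]=crop(s,195,135,145,145,2);C[300:590,295:780]=crop(s,205,195,97,58,5)
cv2.imwrite('pics/c7.png',C)"
```

```text
t: 17.15
ee_pos: [530.5, -32.0, 16.2]
orientation: [2.336, 2.1, -0.0]
ft_force: [0.7, 0.5, -0.2]
width: 48.2
t: 17.65
ee_pos: [534.9, 15.4, 170.8]
orientation: [-2.336, -2.099, 0.001]
ft_force: [0.9, 0.8, 0.6]
width: 48.3
t: 18.15
ee_pos: [551.3, 165.8, 189.4]
orientation: [2.333, 2.104, 0.001]
ft_force: [-0.3, -0.1, 0.6]
width: 48.4
shift [-376.4  107.6  -60.6] turn [ 0.    -0.     0.006] | at [551.3 165.8 189.4] t 18.15 F [-0.3 -0.1  0.6] w 48.4 q6 [ 0.27  0.39  1.77 -0.    0.98  0.37]
```

View pics/c7.png

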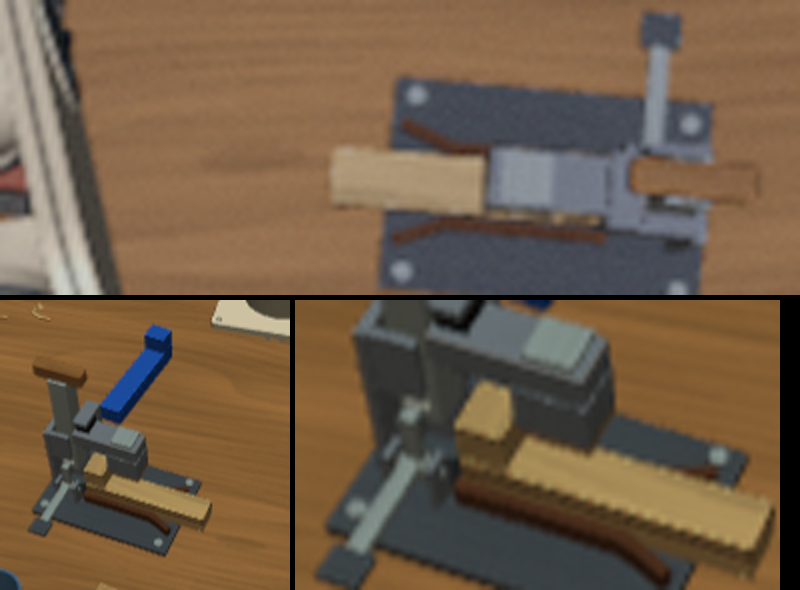

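```bash
python3 -c "
from h import *
f=lambda a:(np.array(a,float)+.5)/5-.5+[215,190]
Pt=np.array([516.35,-150.68,-1.682])
inv=lambda W:[(lambda d:(np.cos(Pt[2])*d[0]+np.sin(Pt[2])*d[1],-np.sin(Pt[2])*d[0]+np.cos(Pt[2])*d[1]))(w[:2]-Pt[:2]) for w in W]
print('plain end',np.round(inv(ray('top',f([(333,148),(330,206)]),40)),1))
w=ray('top',f([(661,30)]),42);print('pad',w.round(1),np.round(inv(w),1))
q=proj('scene',[pw(-145,18,40),pw(-145,-18,40),pw(5,18,70),pw(35,18,70),pw(58,110,42)]);print((q-[205,195])*5+[295,300])
"
```

```text
plain end [[-147.1   17.9]
 [-145.9  -19.3]]
pad [[ 620.2 -219.7   42. ]] [[ 57.  110.9]]
[[748.90990762 544.94793633]
 [771.53933281 496.86581457]
 [497.73113414 435.45175831]
 [449.48124727 420.80368882]
 [343.55819571 561.90728253]]
```

Heel position agrees to about 1.5 mm. I'll nudge the plain end gently with closed fingers to be sure it's home.

```bash
python3 -c "
from h import *
to(pw(-170,0,25),PR[2]+np.pi/2)"
```

```text
shift [-145.1   -0.3  164. ] turn [-0.001  0.001  0.004] | at [550.9 163.4 188.9] t 18.25 F [0.9 0.7 0.1] w 48.1 q6 [ 0.27  0.39  1.77 -0.    0.98  0.37]
```

```bash
python3 -m jog '{"delta_rot":[[0,0,0],[0,0,0],[0,0,0],[0,0,0],[0,0,0]],"translation":[[-40,0,20],[-80,0,40],[-115,0,70],[-130,0,110],[-143,0,145]],"hand":[-0.4,-1,-1,-1,-1]}' 
python3 -m jog '{"delta_rot":[[0,0,0],[0,0,0],[0,0,0],[0,0,0]],"translation":[[0,0,10],[0,0,19],[0,0,19],[0,0,19]],"hand":[-1,-1,-1,-1]}' 
python3 -m jog '{"delta_rot":[[0,0,0],[0,0,0],[0,0,0]],"translation":[[-4,0,0],[-8,0,0],[-10,0,0]],"hand":[-1,-1,-1]}' 
python3 -m jog '{"delta_rot":[[0,0,0],[0,0,0]],"translation":[[-1,0,0],[-2,0,0]],"hand":[-1,-1]}' 
python3 -c "
from h import *
to(pw(-155,0,25),PR[2]+np.pi/2)"
```

```text
t: 18.75
ee_pos: [535.2, 18.7, 42.9]
orientation: [-2.34, -2.096, 0.001]
ft_force: [0.5, 0.1, -0.6]
width: 11.6
t: 19.15
ee_pos: [537.2, 22.5, 26.2]
orientation: [2.334, 2.101, 0.002]
ft_force: [-1.5, -0.5, 0.7]
width: 0.5
t: 19.45
ee_pos: [535.6, 12.0, 25.7]
orientation: [2.335, 2.1, 0.001]
ft_force: [-0.5, 0.4, 0.3]
width: 0.4
t: 19.65
ee_pos: [535.1, 10.0, 25.2]
orientation: [2.336, 2.1, 0.0]
ft_force: [-0.3, -0.3, -0.1]
width: 0.5
shift [-6.1 -1.   0.2] turn [ 0.    -0.     0.003] | at [535.1  10.   25.2] t 19.65 F [-0.3 -0.3 -0.1] w 0.5 q6 [-0.    0.6   1.93 -0.    0.61  0.1 ]
```

```bash
python3 -m jog '{"delta_rot":[[0,0,0],[0,0,0],[0,0,0]],"translation":[[-1,0,0],[-2,0,0],[-3,0,0]],"hand":[-1,-1,-1]}' 
for i in 1; do python3 -m jog '{"delta_rot":[[0,0,0],[0,0,0]],"translation":[[-1,0,0],[-1.5,0,0]],"hand":[-1,-1]}'; done
python3 -m jog '{"delta_rot":[[0,0,0],[0,0,0]],"translation":[[-1,0,0],[-1,0,0]],"hand":[-1,-1]}'
python3 -m jog '{"delta_rot":[[0,0,0],[0,0,0]],"translation":[[-0.6,0,0],[-0.6,0,0]],"hand":[-1,-1]}'
```

```text
t: 19.95
ee_pos: [534.7, 7.1, 25.0]
orientation: [-2.336, -2.101, 0.0]
ft_force: [1.3, -0.3, 0.2]
width: 0.9
t: 20.15
ee_pos: [534.5, 5.6, 25.0]
orientation: [-2.336, -2.101, 0.0]
ft_force: [-0.4, 1.1, -0.0]
width: 0.1
t: 20.35
ee_pos: [534.6, 4.9, 25.1]
orientation: [-2.336, -2.1, -0.001]
ft_force: [1.0, 1.7, 0.6]
width: 0.3
t: 20.55
ee_pos: [534.8, 4.8, 25.1]
orientation: [-2.336, -2.1, -0.002]
ft_force: [1.8, 6.4, -0.7]
width: 0.1
```

```bash
python3 -m jog '{"delta_rot":[[0,0,0],[0,0,0]],"translation":[[-0.5,0,0],[-0.5,0,0]],"hand":[-1,-1]}'
python3 -m jog '{"delta_rot":[[0,0,0],[0,0,0]],"translation":[[-0.4,0,0],[-0.4,0,0]],"hand":[-1,-1]}'
```

```text
t: 20.75
ee_pos: [535.0, 4.7, 25.2]
orientation: [-2.336, -2.1, -0.003]
ft_force: [1.0, 9.5, -0.2]
width: 0.1
t: 20.95
ee_pos: [535.2, 4.7, 25.3]
orientation: [-2.337, -2.1, -0.004]
ft_force: [2.6, 11.3, -1.2]
width: 0.3
```

```bash
python3 -m jog '{"delta_rot":[[0,0,0],[0,0,0],[0,0,0],[0,0,0],[0,0,0]],"translation":[[10,0,0],[14,0,-20],[14,0,-70],[14,0,-120],[14,0,-170]],"hand":[-1,-1,-1,-1,-1]}' 
python3 -m jog '{"delta_rot":[[0,0,-0.14],[0,0,-0.28],[0,0,-0.42],[0,0,-0.56],[0,0,-0.7]],"translation":[[0,0,-40],[0,0,-80],[0,0,-80],[0,0,-80],[0,0,-80]],"hand":[-1,-1,-1,-1,-1]}' 
python3 -m jog '{"delta_rot":[[0,0,-0.14],[0,0,-0.28],[0,0,-0.42],[0,0,-0.56],[0,0,-0.7]],"translation":[[0,0,0],[0,0,0],[0,0,0],[0,0,0],[0,0,0]],"hand":[-1,-1,-1,-1,-1]}' 
python3 -m jog '{"delta_rot":[[0,0,-0.14],[0,0,-0.17],[0,0,-0.17]],"translation":[[0,0,0],[0,0,0],[0,0,0]],"hand":[-1,-1,-1]}' 
python3 -c "
from h import *
to(pw(58,110.5,270),PR[2])"
```

```text
t: 21.45
ee_pos: [535.1, 17.2, 196.6]
orientation: [-2.335, -2.101, 0.002]
ft_force: [1.2, -0.4, -0.8]
width: 0.2
t: 21.95
ee_pos: [535.5, 17.1, 275.5]
orientation: [1.466, 2.778, -0.001]
ft_force: [-0.1, 0.8, 0.4]
width: 0.2
t: 22.45
ee_pos: [535.4, 17.1, 274.8]
orientation: [-0.424, -3.112, 0.001]
ft_force: [0.9, -0.7, -0.9]
width: 0.6
t: 22.75
ee_pos: [535.5, 17.2, 274.9]
orientation: [-0.167, -3.137, 0.001]
ft_force: [-0.2, -0.4, 0.3]
width: 0.6
shift [-109.4 -226.5    4.9] turn [-0.001 -0.001  0.003] | at [535.5  17.2 274.9] t 22.75 F [-0.2 -0.4  0.3] w 0.6 q6 [ 0.01  0.23  1.78 -0.    1.13 -1.45]
```

```bash
python3 -m jog '{"delta_rot":[[0,0,0],[0,0,0],[0,0,0],[0,0,0],[0,0,0]],"translation":[[-21,-43,0],[-42,-86,0],[-62,-128,0],[-83,-171,0],[-104,-215,0]],"hand":[-1,-1,-1,-1,-1]}' 
python3 -m jog '{"delta_rot":[[0,0,0],[0,0,0],[0,0,0],[0,0,0],[0,0,0]],"translation":[[-5.4,-11.5,30],[-5.4,-11.5,75],[-5.4,-11.5,120],[-5.4,-11.5,155],[-5.4,-11.5,175]],"hand":[-1,-1,-1,-1,-1]}' 
python3 -m jog '{"delta_rot":[[0,0,0],[0,0,0]],"translation":[[0,0,0],[0,0,0]],"hand":[-1,-1]}' 
python3 -c "
from h import *
to(pw(58,110.5,60),PR[2])
s=optics.get_image('scene')
cv2.imwrite('pics/c8.png',crop(s,150,60,200,150,4))"
```

```text
t: 23.25
ee_pos: [616.5, -209.4, 275.0]
orientation: [-0.169, -3.137, 0.0]
ft_force: [0.2, 0.8, -0.3]
width: 0.5
t: 23.75
ee_pos: [618.3, -219.1, 96.3]
orientation: [-0.17, -3.132, -0.002]
ft_force: [-0.5, -0.5, -0.4]
width: 0.6
t: 23.95
ee_pos: [620.5, -219.7, 100.2]
orientation: [-0.168, -3.137, 0.0]
ft_force: [-0.2, -0.6, 0.0]
width: 0.4
shift [ 0.4 -0.  40.2] turn [-0.    -0.     0.002] | at [ 620.5 -219.7  100.2] t 23.95 F [-0.2 -0.6  0. ] w 0.4 q6 [-0.36  0.62  1.62 -0.    0.9  -1.82]
```

View pics/c8.png

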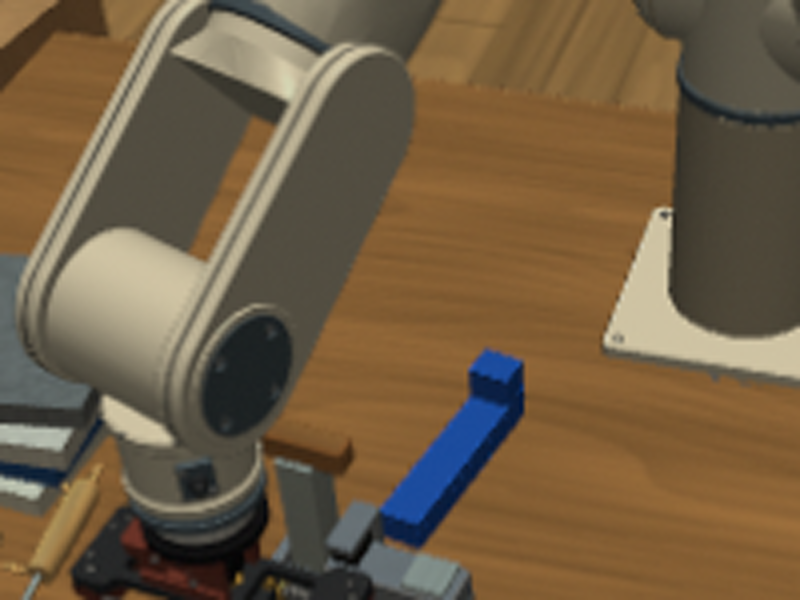

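```bash
python3 -c "
from h import *
a=np.array([.342,.94])
for z in(280,320,360,400):
  for d in(60,80):
    q=proj('scene',[[*(np.array([620,-220])+a*d),z]]);print(z,d,((q-[150,60])*4).round(0))
z=245;print(((proj('scene',[pw(23,10,z),pw(93,10,z),pw(58,0,z)])-[150,60])*4).round(0))
# plate bottom point along arm dir
"
```

```text
280 60 [[277. 548.]]
280 80 [[304. 563.]]
320 60 [[267. 498.]]
320 80 [[294. 512.]]
360 60 [[256. 444.]]
360 80 [[285. 459.]]
400 60 [[245. 386.]]
400 80 [[274. 401.]]
[[337. 452.]
 [238. 425.]
 [295. 428.]]
```

```bash
python3 -m jog '{"delta_rot":[[0,0,0],[0,0,0],[0,0,0],[0,0,0]],"translation":[[0,0,20],[0,0,40],[0,0,52],[0,0,54]],"hand":[-1,-1,-1,-1]}' 
python3 -m jog '{"delta_rot":[[0,0,0],[0,0,0],[0,0,0],[0,0,0],[0,0,0]],"translation":[[0,0,2],[0,0,4],[0,0,6],[0,0,8],[0,0,8]],"hand":[-1,-1,-1,-1,-1]}' 
python3 -m jog '{"delta_rot":[[0,0,0],[0,0,0],[0,0,0],[0,0,0]],"translation":[[0,0,2],[0,0,4],[0,0,6],[0,0,6]],"hand":[-1,-1,-1,-1]}'
```

```text
t: 24.4
ee_pos: [620.3, -219.7, 45.9]
orientation: [-0.168, -3.137, -0.0]
ft_force: [-0.1, -0.2, 0.8]
width: 0.5
t: 24.9
ee_pos: [621.4, -220.1, 38.7]
orientation: [0.168, 3.135, -0.001]
ft_force: [2.9, -0.5, 3.1]
width: 0.4
t: 25.3
ee_pos: [619.9, -219.6, 31.4]
orientation: [-0.168, -3.136, -0.0]
ft_force: [1.6, -0.4, 2.1]
width: 0.4
```

```bash
python3 -m jog '{"delta_rot":[[0,0,0],[0,0,0],[0,0,0]],"translation":[[0,0,1],[0,0,2],[0,0,2]],"hand":[-1,-1,-1]}' 
python3 -m jog '{"delta_rot":[[0,0,0],[0,0,0]],"translation":[[0,0,1],[0,0,1]],"hand":[-1,-1]}' 
python3 -m jog '{"delta_rot":[[0,0,0],[0,0,0]],"translation":[[0,0,1],[0,0,1]],"hand":[-1,-1]}'
```

```text
t: 25.6
ee_pos: [620.0, -219.7, 29.7]
orientation: [-0.168, -3.136, -0.0]
ft_force: [0.7, -0.6, 2.2]
width: 0.5
t: 25.8
ee_pos: [620.0, -219.7, 28.9]
orientation: [-0.168, -3.136, -0.0]
ft_force: [-0.8, -0.4, 2.9]
width: 0.5
t: 26.0
ee_pos: [620.1, -219.7, 28.5]
orientation: [-0.168, -3.136, -0.0]
ft_force: [-2.0, 0.6, 7.9]
width: 0.7
```

```bash
python3 -m jog '{"delta_rot":[[0,0,0],[0,0,0],[0,0,0],[0,0,0],[0,0,0]],"translation":[[0,0,0.5],[0,0,0.5],[0,0,0.5],[0,0,0.5],[0,0,0.5]],"hand":[-1,-1,-1,-1,-1]}' 
python3 -m jog '{"delta_rot":[[0,0,0],[0,0,0],[0,0,0],[0,0,0],[0,0,0]],"translation":[[0,0,0],[0,0,0],[0,0,0],[0,0,0],[0,0,0]],"hand":[-1,-1,-1,-1,-1]}' 
python3 -m jog '{"delta_rot":[[0,0,0],[0,0,0],[0,0,0],[0,0,0],[0,0,0]],"translation":[[0,0,0],[0,0,0],[0,0,0],[0,0,0],[0,0,0]],"hand":[-1,-1,-1,-1,-1]}' 
python3 -c "
from h import *
s=optics.get_image('scene')
cv2.imwrite('pics/c9.png',crop(s,190,135,130,120,5))
for h in(40,79):
  print(((proj('scene',[pw(-50,18,h),pw(-50,18,h+62),pw(-50,-18,h+62),pw(23,10,h+166)])-[190,135])*5).round(0).tolist())"
```

```text
t: 26.5
ee_pos: [620.1, -219.7, 28.3]
orientation: [-0.168, -3.136, -0.0]
ft_force: [-3.3, -0.0, 9.4]
width: 0.4
t: 27.0
ee_pos: [620.0, -219.7, 28.3]
orientation: [-0.168, -3.136, -0.0]
ft_force: [-3.1, 0.2, 9.7]
width: 0.5
t: 27.5
ee_pos: [620.1, -219.7, 28.3]
orientation: [-0.168, -3.136, -0.0]
ft_force: [-3.1, 1.2, 9.7]
width: 0.5
[[371.0, 496.0], [365.0, 425.0], [391.0, 379.0], [230.0, 245.0]]
[[367.0, 452.0], [361.0, 378.0], [388.0, 331.0], [221.0, 190.0]]
```

View pics/c9.png

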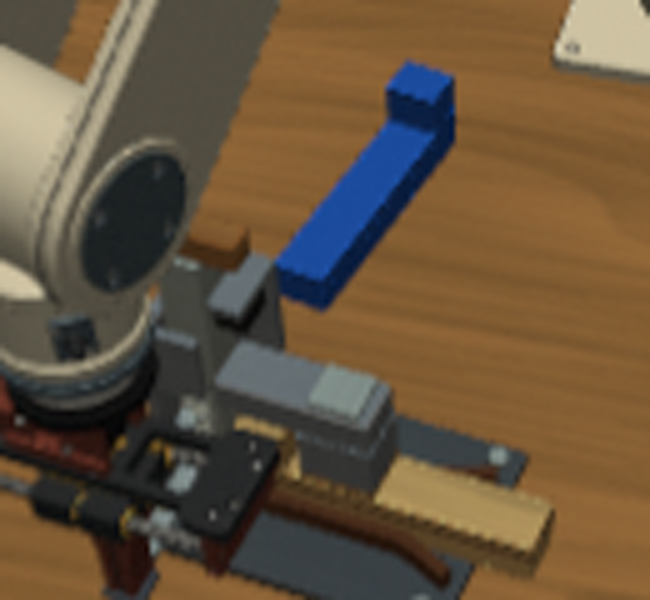

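The head has sunk: the foot's lower corner is at (371,493), and 40 mm predicts (371,496). Now the lever comes back up gently.

```bash
python3 -m jog '{"delta_rot":[[0,0,0],[0,0,0],[0,0,0],[0,0,0],[0,0,0]],"translation":[[0,0,-3],[0,0,-6],[0,0,-9],[0,0,-13],[0,0,-17]],"hand":[-1,-1,-1,-1,-1]}' 
python3 -m jog '{"delta_rot":[[0,0,0],[0,0,0],[0,0,0],[0,0,0],[0,0,0]],"translation":[[0,0,-10],[0,0,-50],[0,0,-100],[0,0,-150],[0,0,-200]],"hand":[-1,-1,-1,-1,-1]}' 
python3 -m jog '{"delta_rot":[[0,0,0],[0,0,0],[0,0,0],[0,0,0],[0,0,0]],"translation":[[0,40,-40],[0,80,-40],[0,120,-40],[0,160,-40],[0,200,-40]],"hand":[-1,-1,-1,-1,-1]}' 
python3 -m jog '{"delta_rot":[[0,0,0],[0,0,0],[0,0,0],[0,0,0],[0,0,0]],"translation":[[0,45,0],[0,90,0],[0,135,0],[0,170,0],[0,170,0]],"hand":[-1,-1,-1,-1,-1]}' 
python3 -c "
from h import *
C=np.zeros((590,800,3),np.uint8)
t=optics.get_image('top'); s=optics.get_image('scene')
C[:265,:795]=crop(t,215,185,159,53,5)[:265]; C[270:590,:400]=crop(s,200,155,100,80,4); C[270:590,405:795]=crop(t,100,80,390,320,1)
cv2.imwrite('pics/c10.png',C)
print(get_obs())"
```

```text
t: 28.05
ee_pos: [620.2, -219.7, 44.5]
orientation: [-0.168, -3.137, -0.0]
ft_force: [-0.1, -0.3, -0.6]
width: 0.2
t: 28.55
ee_pos: [620.1, -219.6, 247.1]
orientation: [0.168, 3.137, -0.0]
ft_force: [1.0, -0.7, 0.6]
width: 0.5
t: 29.05
ee_pos: [641.6, -19.3, 285.5]
orientation: [0.168, 3.136, 0.0]
ft_force: [-0.0, -0.1, 0.8]
width: -0.1
t: 29.55
ee_pos: [659.7, 152.5, 284.9]
orientation: [0.161, 3.137, 0.002]
ft_force: [0.0, 0.2, -0.2]
width: 0.5
{'t': 29.65, 'qpos': array([ 2.04272400e-01,  4.41593770e-01,  1.45153652e+00, -4.21471602e-04,
        1.24861171e+00, -1.26139879e+00]), 'qvel': array([-0.03303023, -0.00472683,  0.00963893, -0.00413884, -0.00212047,
       -0.00247531]), 'joint_torque': array([ 1.71229944e+00, -5.81888258e+01, -3.06127739e+01,  1.37522221e-01,
        4.75839281e-02,  5.98349143e-02]), 'ee_pos': array([659.54495404, 148.65881886, 284.72294364]), 'orientation': array([-1.64842504e-01, -3.13722192e+00,  6.66949567e-04]), 'ft_force': array([-0.21964601, -0.04609205,  0.92814131]), 'moment': array([ 0.02158898,  0.01170286, -0.00746313]), 'width': 0.5844841262468486}
```

View pics/c10.png

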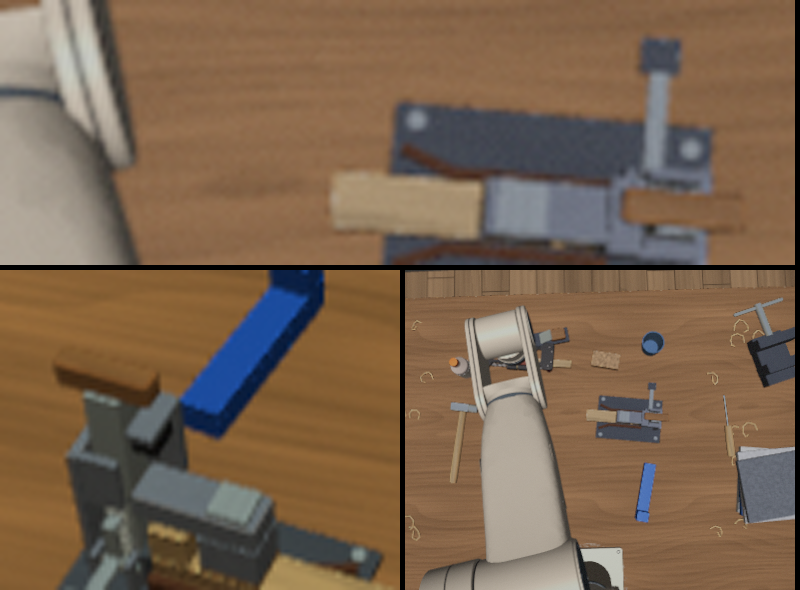

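The foot rests on the blank, and the blank's plain end is still at (331,172–230). The lever pad is back up at (661,57) and the arm is clear, so I'm handing in.

```bash
python3 -c "
from h import *
print(ctrl.close_job())"
```

```text
the job is handed in; nothing more can be done
None
```

The job is done and handed in after about 30 s of the 72 s allowed. The blank is home in the press with the foot resting on it.

- **Head:** I raised it by the handle from the 59 mm notch to the top one. It touched the rubber stop lightly, at about 83 mm with about 5 N extra, and the pawl held it when I let go.
- **Blank:** I slid it flat between the fences until the heel met the end stop at about 23 N, well under the 40 N limit. I gripped it again once on the way to keep the fingers clear of the fence mouths. A gentle 11 N push on the plain end afterwards gained only about 0.2 mm.
- **Lever:** I pressed it to its stop at about 10 N and held it about 1.5 s while the head sank, then let it spring back.

**Last checks:** the final pictures show the foot on the shaft (its corner fits 40 mm height), the lever pad back up, and the bystanders still in place. The glue bottle and the bar are partly hidden by the arm in that view.

**Disagreements:** the camera put the blank's plain end at press x -146.5 mm instead of -145 mm, which is within calibration error. The handle measured about 25 mm in the grip instead of 20 mm, but it held without slipping.

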